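Tighten the lens ring of the egg lamp

TASK

The ring that holds the lens in the egg inspection lamp is loose: take the two-pin spanner from its wooden stand, push both pins well into the ring's two holes and turn the ring clockwise (seen from above) until it is fully home. Then put the spanner back in its stand, standing upright with its pins in the slot, and let go. Press and turn gently, never with more than about 18 N on the lamp, keep the gripper itself off the lamp, and do not shift the things that stand and lie around the lamp and the stand.

Things in the scene. Friction and masses are not known exactly. Their poses are not given: they have to be found in the camera images.
- lamp: egg inspection lamp, fixed to the table: a box 140 x 140 mm, 70 mm high, grey below, white on top. Origin under its centre, z up. In the middle of its top is a round well 63 mm across with the aluminium lens ring in it. The spanner must never load the lamp with more than 18 N in all (pressing and turning forces of both pins added together), and the gripper must stay off it
- ring_center (a point): centre of the lens ring's flat top face, 5 mm below the rim and 65 mm above the table; fixed to the lamp, does not turn or sink. The ring is 9 mm thick and has a 25 mm opening and two round through holes 7.5 mm wide (9.5 mm at the chamfered mouth), 21 mm either side of the centre. The line of the holes is in no pose: at the start it lies within 1 rad of the lamp's x axis. Look or feel for it
- rim (a point): centre of the well's mouth, level with the lamp's top, 70 mm above the table. Ring and lens sit on a rubber mount below it: pressed down, the ring sinks about 1 mm per 6 N (8 mm at most) and rises again, so pins dragged lightly over it drop into the holes; twisted, the mount winds up about 1 rad per N m and springs back when let go
- ring (a joint): how far the lens ring is screwed in, rad: grows as the ring turns clockwise seen from above; 1.0 is fully home, against a firm stop; it starts between 0.2 and 0.5. It turns stiffly, with about 0.15 N m, and stays where it is left. Wind-up of the rubber mount does not count, and this value does not tell where the holes are
- spanner: two-pin spanner, 0.16 kg, standing in the stand. Origin mid underside of its steel bar, z up. Bar 58 mm long (x), 22 wide (y), 10 high; above it a black flat handle, 32 mm (x) by 16 mm (y), from 10 to 72 mm above the origin: grip it across the 16 mm. Below it two round-ended steel pins, 5 mm thick and 14 mm long, at 21 mm either side in x. Turned by half a turn it is the same
- pin_tips (a point): point midway between the ends of the two pins, 14 mm below the spanner's origin. Both pins count as well in when this point is over 4.5 mm below the resting ring face; the bar meets the lamp's rim at 9 mm
- stand: wooden block fixed to the table, 90 mm (x) by 56 mm (y), 30 mm high, with a slot in its top, 57 mm long (x), 12 mm wide (y), 22 mm deep, centred. Origin under its centre, z up. The spanner stands with its bar on the top and both pins in the slot, bar along the block's x
- screwdriver: screwdriver lying on the table close in front of the lamp, a bystander; origin at its underside on the table
- spare_ring: spare brass ring, 56 mm across, 9 mm high, without pin holes, lying flat on the table near the stand, a bystander; origin at its underside on the table
- screw_tin: closed tin, 44 mm across, 36 mm high, standing close behind the lamp, a bystander; origin at its underside on the table
- egg_cup: white egg cup with a white egg, 52 mm across, 76 mm high, standing close behind the stand, a bystander; origin at its underside on the table
- stand_top (a point): centre of the slot's mouth in the stand's top, 30 mm above the table
Not all that is in view belongs to the job. What is shaped like the spanner but turquoise is not meant.

How it is judged (in metres and radians):
On the way, in this order (a step that is already met when the one before it is completed fails the run):
1. both pins are well into the ring's holes, the ring still loose (z of pin_tips in the frame of lamp below 0.0605 m and horizontal distance between pin_tips and ring_center below 0.004 m and angle between spanner's own z axis and vertical below 0.12 rad and not (value of joint ring above 0.96 rad)), for 0.2 s.
2. the ring is turned fully home with the spanner in it (z of pin_tips in the frame of lamp below 0.0605 m and horizontal distance between pin_tips and ring_center below 0.004 m and angle between spanner's own z axis and vertical below 0.12 rad and value of joint ring above 0.96 rad), for 0.2 s.
At the end, for the whole second after the job is handed in: The ring's joint reads over 0.96 (1.0 is home); the spanner stands at rest in its stand: its origin within 15 mm (horizontally) of the slot's centre and 26 to 34 mm above the stand's underside, tilted less than 0.12 rad, released (value of joint ring above 0.96 rad and horizontal distance between spanner and stand_top below 0.015 m and z of spanner in the frame of stand between 0.026 and 0.034 m and angle between spanner's own z axis and vertical below 0.12 rad and linear speed of spanner below 0.02 m/s); the robot touches nothing.
It fails at once if the spanner presses on the lamp with more than 18 N (contact force between spanner and lamp above 18 N).
It fails at once if the gripper or the arm touches the lamp (contact force between any of the fingers, the arm and lamp above 1 N).
It fails at once if a bystander is moved by more than 20 mm (distance of any of screwdriver, spare_ring, screw_tin, egg_cup from where it was at the start of the episode above 0.02 m).
It also fails if it takes over 64 s, if anything falls off the work surface, if the arm or the gripper's body presses on something with over 40 N, if the wrist force passes 120 N, or if a joint passes its speed limit or range.

ROBOT

A 6-joint arm with a two-finger parallel gripper is mounted at the origin on the work surface. World frame = base frame: x ahead of the robot, y to its left, z up, the work surface at z = 0. Lengths are in mm, angles in degrees, forces in N, time in s.
With the tool pointing down it reaches from about 300 to 850 mm from the base axis. Payload 4.2 kg.
Tool frame: the origin (TCP) lies at the very end of the fingers, on their centre line; the grasp point (between the pads) lies 19 mm behind it (manip.grip_depth is the distance from the TCP to the grasp point, in mm); x points along the fingers, y is the direction in which the jaws open and shut, and the axes are right-handed (so a half turn about x gives the same grasp; the last joint's range is limited). The gripper opens to 91 mm and grips with 3 to 60 N. Pads are 32 mm wide; open, the fingers measure 118 mm over their backs; the gripper's body (76 mm by 178 mm) begins 60 mm behind the grasp point.
Start: joints at [74.083, 18.312, 89.639, -0, 72.044, -1.146], TCP at [146.6, 556.014, 213.976] pointing down, gripper open.
Joint ranges: [-177.97, 177.97], [-48.28, 115.42], [12.27, 149.76], [-77.06, 257.06], [2.81, 150.46], [-146.56, 146.56]. Speed limits (degrees/s): [147.25, 147.25, 180, 180, 180, 180].

INTERFACE

Orientations are given as a 3x3 rotation matrix whose columns are the frame's x, y, z axes.
In Python, from cell import manip gives the robot as it stands.
- The arm moves only by the tool apply_moves, never from a script. Its argument "commands" is a list of rows, each a list of 3 entries, a list of its own where there are three numbers: the shift along the tool's x, y, z in cm, then the turn about the tool's x in rad, then the closure, from 0 (fully open) to 1 (shut). In form: [[[x, y, z], twist, claw], ...]. A call has 1 to 8 rows; each row is the pose to reach, as a shift and turn from the pose commanded when the call began, along the tool's axes at that moment; what a row does not reach only later rows make up. A row lasts 1/8 s, in which the tool goes at most 62.5 mm and 10.7 degrees, less where a joint would pass 70% of its speed; a pose out of reach is approached as far as the arm can. A call with a gripper value outside its range is refused whole. The fingers move at their own pace and stop on an object; "grip_force" is the grip in N (left out, the last holds). Time passes only in rows, so rows that repeat a pose let the fingers close. It gives the time, the measured TCP pose, the force and the opening at its end, in the units of the state.
- manip.get_state(): the state, without advancing time (a new reading comes with each control period).
- manip.snapshot(name): name is "scene" or "top" or "wrist"; returns a dict with "image" (400x640x3 uint8, red, green, blue), "fx", "fy", "cx", "cy" (pixels), "pose" (4x4, takes a point from camera to world coordinates); the wrist camera has in their place "hand_eye" (4x4, takes a point from camera to tool coordinates, whose origin is the TCP and whose axes are the tool frame's). Camera axes: x right, y up, looking along -z (the intrinsics and any distortion apply to the point x, -y, -z); pixel columns grow to the right and rows downward; lengths in mm; the calibration is good to about 2 mm. The wrist camera is an equidistant fisheye: a pixel r from the principal point sees the ray r / f radians off the axis. A picture is of the moment at which its call begins: read the wrist's pose just before it. There is no depth.
- manip.hand_in(): hands the job in, once; it reports no verdict.
The state is a dict: "time_s": time; "q": joint angles; "qvel": joint speeds; "joint_efforts": joint torques, N m; "tcp_pos": TCP position; "ee_rot": TCP orientation; "force": force on the tool from outside, world axes, zero at the start; "torque": the same for the moment, N m; "opening": opening from 0.0 (shut) to 1.0 (fully open).
Only numpy, scipy, OpenCV 4.12 (cv2) and the standard library are available. Lean on these libraries where they do the work, as an engineer would, in place of code of your own. Each camera call takes 0.05 s, during which the arm holds its last target. There are 200 camera calls.

## Working session

There is one attempt and no reset: what is moved stays moved. The work goes in short steps, Python scripts to look and compute and a tool call to move; the robot and the scene stay as the last step left them, time stands still between calls to the robot, and variables do not carry over. Pictures are saved under pics/ and viewed, about 8 in all and at most 12, crops included, and the job is handed in when it is done.

Besides the shell and the picture viewer there is one more tool, called after "Emit:" by a JSON object that holds its "fn" and its "kwargs". apply_moves: Moves the arm, as the interface text tells. Its arguments: {"type":"object","properties":{"commands":{"type":"array","items":{"type":"array"}},"grip_force":{"type":"number"}},"required":["commands"]}

```bash
mkdir -p pics; ls; cat > h.py <<'E'
import numpy as np, cv2
from cell import manip
def snap(n,f):
    s=manip.get_state(); d=manip.snapshot(n); cv2.imwrite('pics/'+f+'.png',d['image'][:,:,::-1]); 
    if n=='wrist':
        T=np.eye(4);T[:3,:3]=s['ee_rot'];T[:3,3]=s['tcp_pos'];d['pose']=T@np.array(d['hand_eye'])
    import pickle; pickle.dump(d,open('pics/'+f+'.pkl','wb')); return d
def ray(d,u,v,wrist=False):
    x=(u-d['cx'])/d['fx'];y=(v-d['cy'])/d['fy']
    if wrist:
        r=np.hypot(x,y); k=np.sin(r)/r if r>0 else 1; c=np.array([x*k,-y*k,-np.cos(r)])
    else: c=np.array([x,-y,-1.])
    P=np.array(d['pose']); return P[:3,3],P[:3,:3]@c
def onz(d,u,v,z,wrist=False):
    o,r=ray(d,u,v,wrist); return o+r*(z-o[2])/r[2]
def load(f):
    import pickle; return pickle.load(open('pics/'+f+'.pkl','rb'))
E
python3 - <<'E'
from h import *
s=manip.get_state();print(s)
a=snap('scene','s0');b=snap('top','t0');c=snap('wrist','w0')
for d in(a,b,c):print({k:v for k,v in d.items() if k!='image'})
cv2.imwrite('pics/m0.png',np.vstack([cv2.resize(a['image'],(480,300)),cv2.resize(b['image'],(480,300))])[:,:,::-1])
E
```

```text
pics
{'time_s': 0.0, 'q': array([ 7.40854738e+01,  1.83506544e+01,  8.97069451e+01, -2.07871008e-03,
        7.20439214e+01, -1.14524901e+00]), 'qvel': array([-0.07806479, -0.13427492,  0.04608575, -0.11119479,  0.06059697,
        0.02090214]), 'joint_efforts': array([ 3.86851734e-04, -4.12472177e+01, -2.31971633e+01,  7.27608288e-02,
        4.57893033e-02, -1.48570421e-04]), 'tcp_pos': array([146.44650746, 555.50767927, 213.1265261 ]), 'ee_rot': array([[-4.52662518e-04,  2.54916051e-01,  9.66963082e-01],
       [-1.71342382e-03,  9.66961564e-01, -2.54916453e-01],
       [-9.99998430e-01, -1.77220870e-03, -9.28021666e-07]]), 'force': array([ 0.03692743,  0.5967889 , -0.38440101]), 'torque': array([ 0.0192337 , -0.00794263, -0.01036042]), 'opening': 0.9997287198959712}
{'fx': 411.3289447064032, 'fy': 411.3289447064032, 'cx': 316.82777676680575, 'cy': 197.49627698554315, 'pose': array([[-6.83675977e-01, -5.92478255e-01,  4.26094679e-01,
         8.99244235e+02],
       [ 7.29625738e-01, -5.67146064e-01,  3.82088504e-01,
         3.73478565e+02],
       [ 1.52787899e-02,  5.72114376e-
[... 691 characters left out ...]
nd_eye': array([[ 7.07658912e-04,  2.98317642e-01, -9.54466387e-01,
        -1.71331344e+02],
       [ 9.99999748e-01, -2.69851311e-04,  6.57076389e-04,
        -4.94500865e-02],
       [-6.15465268e-05, -9.54466611e-01, -2.98317758e-01,
        -8.48383134e+01],
       [ 0.00000000e+00,  0.00000000e+00,  0.00000000e+00,
         1.00000000e+00]]), 'pose': array([[ 2.54889563e-01, -9.23119363e-01, -2.87892258e-01,
         6.45087511e+01],
       [ 9.66967488e-01,  2.42628685e-01,  7.81357703e-02,
         5.77409153e+02],
       [-2.27772242e-03, -2.98298446e-01,  9.54469931e-01,
         3.84550676e+02],
       [ 0.00000000e+00,  0.00000000e+00,  0.00000000e+00,
         1.00000000e+00]])}
```

View pics/t0.png

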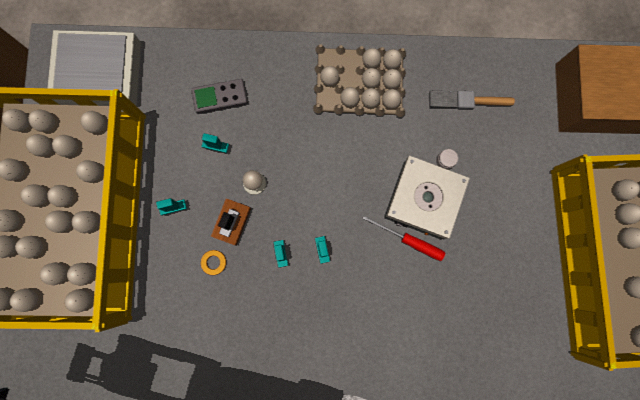

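View pics/s0.png

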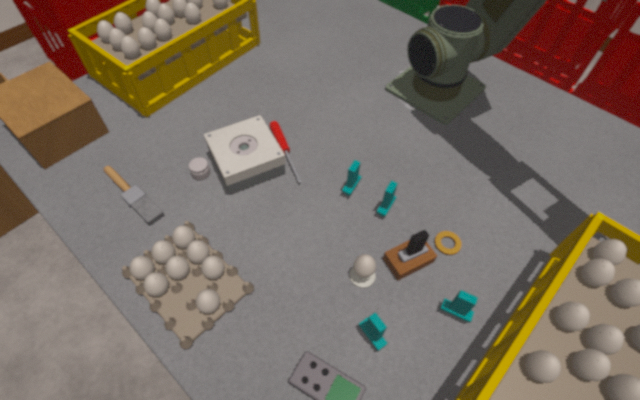

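The top view shows the lamp at about (428,197), its ring holes roughly vertical in the picture, and the wooden stand at (231,222). Five things have the spanner's shape: four turquoise ones at (215,143), (171,206), (281,252) and (322,249), and the black-handled one in the stand at (230,220). The last fits the description (black handle, steel bar, in the wooden stand). I'll confirm that in a crop and measure.

```bash
python3 - <<'E'
from h import *
d=load('t0');im=d['image']
hsv=cv2.cvtColor(im,cv2.COLOR_RGB2HSV)
def rect(mask,roi,z,name):
    m=np.zeros_like(mask);x0,y0,x1,y1=roi;m[y0:y1,x0:x1]=mask[y0:y1,x0:x1]
    c=max(cv2.findContours(m,cv2.RETR_EXTERNAL,cv2.CHAIN_APPROX_NONE)[0],key=cv2.contourArea)
    W=np.array([onz(d,u,v,z)[:2] for u,v in c[:,0]],np.float32)
    r=cv2.minAreaRect(W);print(name,cv2.contourArea(c),r)
white=((hsv[:,:,2]>150)&(hsv[:,:,1]<60)).astype(np.uint8)*255
rect(white,(375,145,480,250),70,'lamp')
wood=((hsv[:,:,1]>110)&(hsv[:,:,0]<15)&(hsv[:,:,2]>50)).astype(np.uint8)*255
rect(wood,(205,190,260,250),30,'stand')
rect(wood,(205,190,260,250),0,'stand0')
a=cv2.resize(im[187:257,200:264],None,fx=6,fy=6,interpolation=cv2.INTER_CUBIC)
b=cv2.resize(im[162:232,393:463],None,fx=6,fy=6,interpolation=cv2.INTER_CUBIC)
cv2.imwrite('pics/c0.png',np.hstack([a,b])[:,:,::-1])
E
```

```text
lamp 4043.5 ((545.3898315429688, -172.26768493652344), (141.21644592285156, 140.69728088378906), 70.36162567138672)
stand 1022.0 ((486.35723876953125, 258.5264587402344), (57.93623733520508, 90.64073181152344), 70.9537353515625)
stand0 1022.0 ((489.0517883300781, 263.28985595703125), (59.50311279296875, 93.09208679199219), 70.95372772216797)
```

View pics/c0.png

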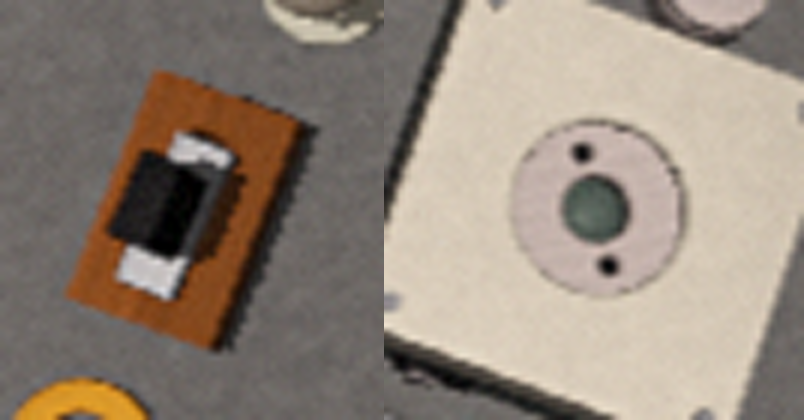

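The crop confirms the black handle on a steel bar in the wooden stand at about (231,221). The ring holes are at about (426.2,187.3) and (430.3,206.2), with the ring centre at (429,196.7). Next I move above the stand for a close look.

Emit:
{"fn": "apply_moves", "kwargs": {"commands": [[[0,-2.5,5.0],0.02,0.5],[[0,-5,10.0],0.04,0.5],[[0,-7.5,15.0],0.06,0.5],[[0,-10,20.0],0.075,0.5],[[0,-12.5,25.0],0.075,0.5],[[0,-15,30.0],0.075,0.5],[[0,-17.5,35.0],0.075,0.5],[[0,-20,40.4],0.075,0.5]], "grip_force": 20}}

```text
time_s: 1.15
tcp_pos: [487.2, 258.3, 213.9]
ee_rot: [[-0.0, 0.327, 0.945], [0.0, 0.945, -0.327], [-1.0, 0.0, -0.0]]
force: [-0.2, 1.4, 0.2]
opening: 0.493
```

Emit:
{"fn": "apply_moves", "kwargs": {"commands": [[[0,0,0],0,0.5],[[0,0,0],0,0.5]]}}

```text
time_s: 1.4
tcp_pos: [485.8, 259.6, 213.6]
ee_rot: [[-0.001, 0.327, 0.945], [0.0, 0.945, -0.327], [-1.0, -0.0, -0.001]]
force: [-0.1, -0.4, 0.1]
opening: 0.498
```

```bash
python3 - <<'E'
from h import *
s=manip.get_state();print(s['time_s'],s['tcp_pos'],s['ee_rot'][:,1],s['opening'],s['force'],s['torque'])
d=snap('wrist','w1')
E
```

```text
1.4 [485.75163051 259.63164023 213.55669716] [ 3.27366059e-01  9.44897539e-01 -3.24462013e-04] 0.49782720110412343 [-0.07048422 -0.35079649  0.05427561] [ 0.01738584  0.01730948 -0.00103048]
```

View pics/w1.png

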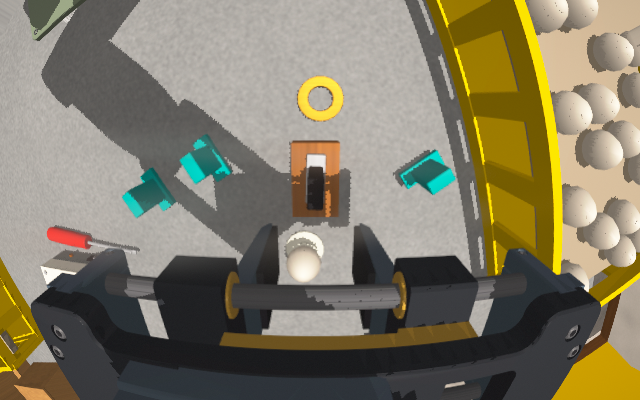

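The stand is at about (315,178), nearly aligned with the image, with the black handle at (316,187). The brass ring is at (320,98) and the egg cup at (304,250). Next I measure precisely.

```bash
python3 - <<'E'
from h import *
d=load('w1');im=d['image'];hsv=cv2.cvtColor(im,cv2.COLOR_RGB2HSV)
s=manip.get_state();R=np.array(s['ee_rot']);t=np.array(s['tcp_pos'])
def meas(mask,roi,z,name):
    m=np.zeros(mask.shape,np.uint8);x0,y0,x1,y1=roi;m[y0:y1,x0:x1]=mask[y0:y1,x0:x1]*255
    c=max(cv2.findContours(m,cv2.RETR_EXTERNAL,cv2.CHAIN_APPROX_NONE)[0],key=cv2.contourArea)
    print(name,cv2.boundingRect(c))
    W=np.array([onz(d,u,v,z,True)[:2] for u,v in c[:,0]],np.float32)
    r=cv2.minAreaRect(W);p=np.array([*r[0],z]);print(r,'tool',R.T@(p-t)); return c
for V in(60,110): meas((hsv[:,:,1]>110)&(hsv[:,:,0]<15)&(hsv[:,:,2]>V),(270,125,360,230),30,'stand%d'%V)
meas((hsv[:,:,2]<60),(300,150,335,215),102,'handle')
meas((hsv[:,:,2]>170)&(hsv[:,:,1]<40),(303,145,332,170),40,'bar')
m=im[135:225,280:350]; cv2.imwrite('pics/c1.png',cv2.resize(m,None,fx=6,fy=6,interpolation=cv2.INTER_CUBIC)[:,:,::-1])
E
```

```text
stand60 (291, 141, 49, 76)
((485.376708984375, 258.7531433105469), (55.921966552734375, 91.38079833984375), 70.91084289550781) tool [183.68724832  -1.21314661   0.6584094 ]
stand110 (291, 141, 49, 43)
((465.51416015625, 265.6370544433594), (55.50520706176758, 50.06721115112305), 70.04876708984375) tool [183.71041721  -1.18396739 -20.36319116]
handle (307, 171, 17, 39)
((479.3521728515625, 261.3500671386719), (14.990335464477539, 37.72697067260742), 68.06575012207031) tool [111.6943798   -0.7418952   -5.96305977]
bar (307, 154, 19, 16)
((463.760498046875, 267.71881103515625), (20.352745056152344, 17.22259521484375), 70.56389617919922) tool [173.7126369    0.20938223 -22.71095755]
```

View pics/c1.png

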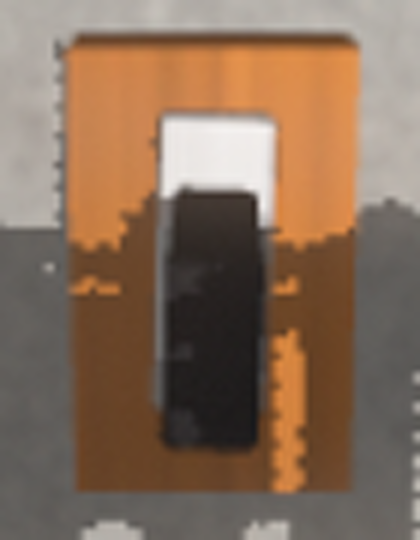

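Emit:
{"fn": "apply_moves", "kwargs": {"commands": [[[4,-0.05,-0.25],0,0.5],[[8,-0.05,-0.25],0,0.5],[[12,-0.05,-0.25],0,0.5],[[15,-0.05,-0.25],0,0.5],[[16.1,-0.05,-0.25],0,0.5],[[16.1,-0.05,-0.25],0,0.5]]}}

```text
time_s: 2.2
tcp_pos: [483.2, 260.7, 53.0]
ee_rot: [[-0.0, 0.325, 0.946], [-0.0, 0.946, -0.325], [-1.0, -0.0, -0.0]]
force: [0.7, 0.1, 0.2]
opening: 0.501
```

Emit:
{"fn": "apply_moves", "kwargs": {"commands": [[[0,0,0],0,1],[[0,0,0],0,1],[[0,0,0],0,1],[[0,0,0],0,1],[[0,0,0],0,1],[[0,0,0],0,1]], "grip_force": 45}}

```text
time_s: 2.95
tcp_pos: [484.0, 260.1, 53.6]
ee_rot: [[0.001, 0.327, 0.945], [0.0, 0.945, -0.327], [-1.0, 0.001, 0.001]]
force: [-0.7, -0.6, 6.0]
opening: 0.173
```

```bash
python3 - <<'E'
from h import *
s=manip.get_state();print(s['time_s'],s['tcp_pos'],s['ee_rot'][:,1],s['opening']*91,s['force'],s['torque'])
E
```

```text
2.95 [484.04001273 260.06026027  53.56558431] [3.26679925e-01 9.45134795e-01 6.68292624e-04] 15.74795955261526 [-0.67487473 -0.6097596   6.03613624] [-0.12257416  0.13137807  0.00316266]
```

Grasped at 15.7 mm, so it is across the 16 mm. Next I lift and carry it to beyond the ring, for a close look with the wrist camera.

Emit:
{"fn": "apply_moves", "kwargs": {"commands": [[[-1,0,0],0,1],[[-2.5,0,0],0,1],[[-5,0,0],0,1],[[-8,0,0],0,1],[[-12,0,0],0,1],[[-16,0,0],0,1],[[-16,0,0],0,1]]}}

```text
time_s: 3.82
tcp_pos: [485.5, 260.9, 217.1]
ee_rot: [[0.007, 0.327, 0.945], [0.004, 0.945, -0.327], [-1.0, 0.006, 0.006]]
force: [0.8, 0.2, -0.7]
opening: 0.173
```

Emit:
{"fn": "apply_moves", "kwargs": {"commands": [[[0,-4.85,3.1],0,1],[[0,-9.7,6.2],0,1],[[0,-14.55,9.3],0,1],[[0,-19.4,12.4],0,1],[[0,-24.25,15.5],0,1],[[0,-29.1,18.6],0,1],[[0,-33.95,21.7],0,1],[[0,-38.8,24.9],0,1]]}}

```text
time_s: 4.82
tcp_pos: [591.8, -189.7, 211.8]
ee_rot: [[-0.002, 0.327, 0.945], [0.001, 0.945, -0.327], [-1.0, 0.0, -0.002]]
force: [0.5, 0.0, -0.8]
opening: 0.173
```

Emit:
{"fn": "apply_moves", "kwargs": {"commands": [[[0,0,0],0,1],[[0,0,0],0,1],[[0,0,0],0,1]]}}

```text
time_s: 5.2
tcp_pos: [591.8, -186.7, 212.6]
ee_rot: [[-0.001, 0.325, 0.946], [0.001, 0.946, -0.325], [-1.0, 0.0, -0.001]]
force: [-0.4, -0.2, -1.4]
opening: 0.172
```

```bash
python3 - <<'E'
from h import *
s=manip.get_state();print(s['time_s'],s['tcp_pos'],s['ee_rot'],s['opening']*91,s['force'],s['torque'],s['q'])
d=snap('wrist','w2')
E
```

```text
5.2 [ 591.84974037 -186.70476599  212.63210017] [[-9.71899386e-04  3.25369071e-01  9.45586602e-01]
 [ 7.71645539e-04  9.45587012e-01 -3.25368419e-01]
 [-9.99999230e-01  4.13432317e-04 -1.17008503e-03]] 15.610361263778744 [-0.355001   -0.17857301 -1.40523516] [ 0.00094664  0.02206325 -0.00246841] [-1.85832347e+01  2.25336031e+01  8.33879526e+01  2.51163376e-02
  7.41453177e+01 -8.96021862e+01]
```

View pics/w2.png

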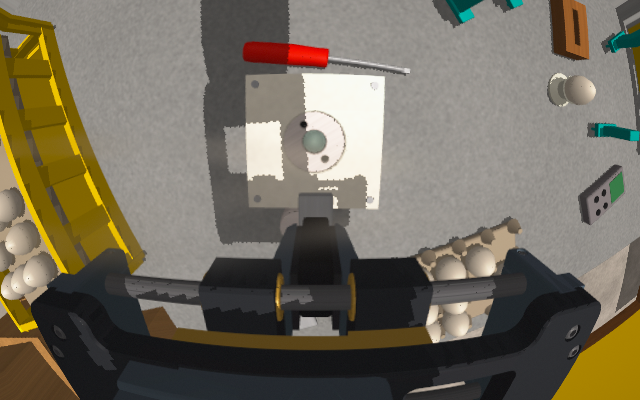

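The ring and both holes are clear, at about (304,125) and (325,158). The spanner bar hangs at about (316,207). Next I locate the holes, rim and bar accurately.

```bash
python3 - <<'E'
from h import *
d=load('w2');im=d['image'];g=cv2.cvtColor(im,cv2.COLOR_RGB2GRAY)
s=manip.get_state();R=np.array(s['ee_rot']);t=np.array(s['tcp_pos'])
P=[]
for (u,v) in((304,125),(325,158)):
    w=g[v-6:v+7,u-6:u+7].astype(float);bg=np.median(w);k=np.clip(bg-25-w,0,None)
    yy,xx=np.mgrid[v-6:v+7,u-6:u+7];c=(k*xx).sum()/k.sum(),(k*yy).sum()/k.sum()
    P.append(onz(d,*c,65,True));print(c,P[-1])
P=np.array(P);dv=P[0]-P[1];print('sep',np.hypot(*dv[:2]),'ctr',P.mean(0),'ang',np.degrees(np.arctan2(dv[1],dv[0]))%180,'tool',R.T@(P.mean(0)-t))
hsv=cv2.cvtColor(im,cv2.COLOR_RGB2HSV)
m=((hsv[:,:,1]<70)&(hsv[:,:,2]>95)).astype(np.uint8)
# lens (green) centre
l=((hsv[:,:,1]>25)&(hsv[:,:,0]>40)&(hsv[:,:,0]<100)).astype(np.uint8);l[:125]=0;l[158:]=0;l[:,:298]=0;l[:,332:]=0
yy,xx=np.nonzero(l);print('lens',len(xx),xx.mean(),yy.mean(),onz(d,xx.mean(),yy.mean(),56,True))
# screws of lamp top
for (u,v) in((255,84),(374,86),(257,199),(371,201)): print(onz(d,u,v,70,True))
a=cv2.resize(im[100:240,250:390],None,fx=4,fy=4,interpolation=cv2.INTER_CUBIC);cv2.imwrite('pics/c2.png',a[:,:,::-1])
E
```

```text
(np.float64(303.00577124868835), np.float64(123.97376705141657)) [ 524.08478349 -176.91539335   65.        ]
(np.float64(324.41942095823725), np.float64(158.30771201639763)) [ 565.17809517 -167.72418729   65.        ]
sep 42.10865153372696 ctr [ 544.63143933 -172.31979032   65.        ] ang 12.607652167434537 tool [147.87736452  -1.8959995  -49.36655656]
lens 14 316.42857142857144 143.0 [ 548.26548489 -170.68773721   56.        ]
[ 468.44163658 -208.58977074   70.        ]
[509.37855768 -96.19325062  70.        ]
[ 582.19290039 -249.78617828   70.        ]
[ 624.1250137  -134.77936852   70.        ]
```

View pics/c2.png

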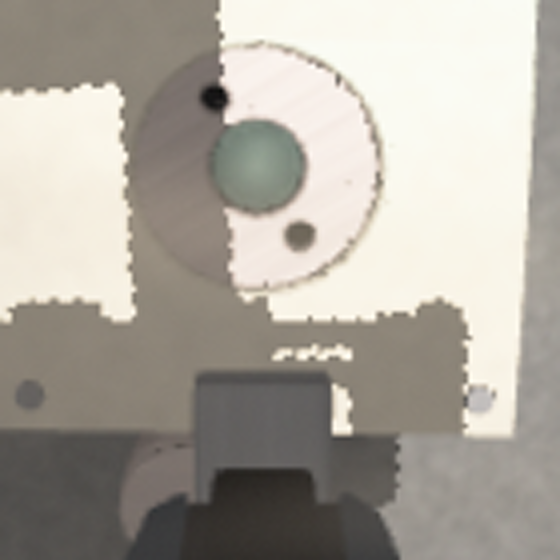

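```bash
python3 - <<'E'
from h import *
d=load('w2');P=np.eye(4);d['pose']=np.array(d['hand_eye'])
def tx(u,v,x):
    o,r=ray(d,u,v,True);return o+r*(x-o[0])/r[0]
for u,v in((298.9,193.5),(332.4,193.5)):print(tx(u,v,23.),tx(u,v,22.))
E
```

```text
[ 23.         -10.91075373 -28.91846489] [ 22.         -10.85484395 -29.20620531]
[ 23.          10.98169555 -28.92441686] [ 22.          10.92495015 -29.21212665]
```

Emit:
{"fn": "apply_moves", "kwargs": {"commands": [[[0,-0.19,-2.5],-0.18,1],[[0,-0.19,-4.94],-0.36,1],[[2,-0.19,-4.94],-0.5515,1],[[5,-0.19,-4.94],-0.5515,1],[[8,-0.19,-4.94],-0.5515,1],[[10,-0.19,-4.94],-0.5515,1],[[10,-0.19,-4.94],-0.5515,1],[[10,-0.19,-4.94],-0.5515,1]]}}

```text
time_s: 6.25
tcp_pos: [545.7, -173.4, 114.0]
ee_rot: [[0.002, -0.218, 0.976], [-0.001, 0.976, 0.218], [-1.0, -0.001, 0.002]]
force: [-0.0, -0.3, -1.5]
opening: 0.175
```

```bash
python3 - <<'E'
from h import *
s=manip.get_state();R=s['ee_rot'];print(s['time_s'],s['tcp_pos'],np.degrees(np.arctan2(R[1,2],R[0,2])),s['force'],s['torque'],s['q'][5])
print('to ring (tool)',R.T@(np.array([544.6,-172.3,65])-s['tcp_pos']))
E
```

```text
6.25 [ 545.71463979 -173.41570971  114.03276415] 12.580405752447154 [-0.01469376 -0.26650416 -1.47859136] [ 0.09205405 -0.03455327  0.00474372] -121.36644329317082
to ring (tool) [49.03004848  1.37641897 -0.92682598]
```

Emit:
{"fn": "apply_moves", "kwargs": {"commands": [[[0.4,0,0],0,1],[[0.7,0,0],0,1],[[0.7,0,0],0,1],[[0.7,0,0],0,1]]}}

```text
time_s: 6.75
tcp_pos: [545.1, -173.8, 106.0]
ee_rot: [[0.0, -0.217, 0.976], [0.0, 0.976, 0.217], [-1.0, -0.0, 0.0]]
force: [0.3, 0.2, -1.7]
opening: 0.177
```

```bash
python3 - <<'E'
from h import *
for i in range(4):
    s=manip.get_state();R=s['ee_rot'];print(s['time_s'],s['tcp_pos'],s['force'],s['torque'],'to ring',R.T@(np.array([544.6,-172.3,65])-s['tcp_pos']))
    d=snap('wrist','w3') if i==0 else manip.snapshot('top')
E
```

```text
6.75 [ 545.07356425 -173.81057003  106.0227868 ] [ 0.33586535  0.21243609 -1.65335915] [-0.0130458  -0.00767908 -0.03635279] to ring [41.02270504  1.57869704 -0.14320806]
6.8 [ 545.08010274 -173.81808596  106.01893685] [-0.38627229 -0.29268327 -1.04837132] [ 0.06122856  0.04231448 -0.00366184] to ring [41.01885528  1.58735864 -0.14855186]
6.85 [ 545.09958738 -173.83636485  106.0321057 ] [-0.20199968 -0.13456073 -0.63740845] [ 0.09070111 -0.04858812 -0.01384619] to ring [41.03198605  1.61008413 -0.16568932]
6.9 [ 545.08199676 -173.79996233  106.03022343] [ 0.02428108  0.50844403 -1.12555796] [0.01710412 0.01635136 0.02425722] to ring [41.03012641  1.57040207 -0.15493965]
```

```bash
python3 -c "
from h import *
im=load('w3')['image'];cv2.imwrite('pics/c3.png',cv2.resize(im[130:270,230:400],None,fx=4,fy=4,interpolation=cv2.INTER_CUBIC)[:,:,::-1])"
```

```text
(no output)
```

View pics/c3.png

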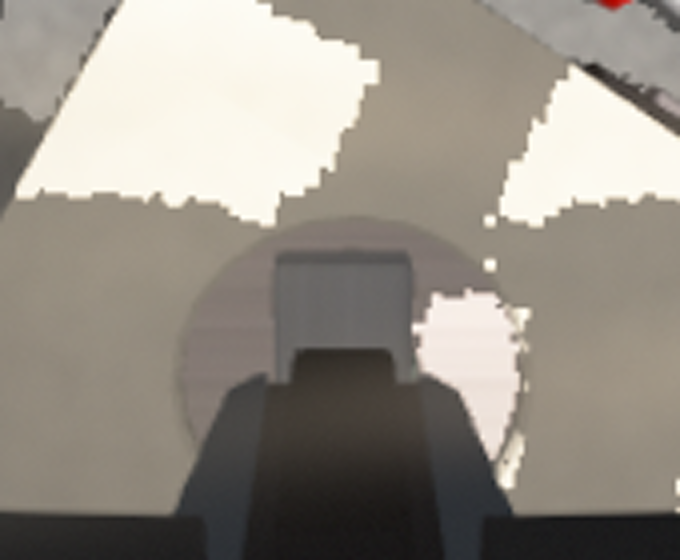

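```bash
python3 - <<'E'
from h import *
d=load('w3')
d['pose']=np.array(d['hand_eye'])
def tx(u,v,x):
    o,r=ray(d,u,v,True);return (o+r*(x-o[0])/r[0])[1:]
for z in(65,70):
    x=106.03-z
    p=[tx(274.5,222.5,x),tx(361.8,222.5,x),tx(318.75,183.75,x),tx(282,203,x) ]
    print(z,*p)
for u in(298.7,333):print(tx(u,192.8,23))
g=cv2.cvtColor(d['image'],cv2.COLOR_RGB2GRAY)
# rim points: fit circle at tool level x from hand-picked arc
E
```

```text
65 [-30.45614608  -1.55401279] [34.2244735  -1.54892223] [  2.1866662  -31.03057477] [-24.32700004 -16.72306005]
70 [-29.74044199  -3.51553174] [33.41728751 -3.51056103] [  2.1338029  -32.29807495] [-23.75560527 -18.32742733]
[-11.07599832 -29.51156943]
[ 11.32267449 -29.51890499]
```

The well and bar in this picture agree with the measured pose: the tool needs +1.6 mm in y. I correct that and descend in small steps.

Emit:
{"fn": "apply_moves", "kwargs": {"commands": [[[0,0.16,-0.02],0,1],[[0.2,0.16,-0.02],0,1],[[0.4,0.16,-0.02],0,1],[[0.5,0.16,-0.02],0,1],[[0.6,0.16,-0.02],0,1],[[0.65,0.16,-0.02],0,1]]}}

```text
time_s: 7.7
tcp_pos: [544.7, -172.3, 99.5]
ee_rot: [[0.001, -0.217, 0.976], [-0.0, 0.976, 0.217], [-1.0, -0.0, 0.001]]
force: [0.4, 0.3, -0.7]
opening: 0.176
```

```bash
cat > st.py <<'E'
from h import *
s=manip.get_state();R=s['ee_rot'];print(s['time_s'],s['tcp_pos'].round(2),'ang',round(np.degrees(np.arctan2(R[1,2],R[0,2])),2),'F',s['force'].round(2),'T',s['torque'].round(3),'to ring',(R.T@(np.array([544.6,-172.3,65])-s['tcp_pos'])).round(2),'tilt',R[2].round(4))
E
python3 st.py
```

```text
7.7 [ 544.71 -172.27   99.48] ang 12.53 F [ 0.4   0.26 -0.65] T [ 0.133 -0.058 -0.004] to ring [34.48  0.   -0.13] tilt [-1.e+00 -1.e-04  6.e-04]
```

No contact force with the tips about 2.5 mm below the ring face, so the pins are entering. Continuing down.

Emit:
{"fn": "apply_moves", "kwargs": {"commands": [[[0.1,0,0],0,1],[[0.2,0,0],0,1],[[0.3,0,0],0,1],[[0.3,0,0],0,1]]}}

```text
time_s: 8.2
tcp_pos: [544.7, -172.2, 96.4]
ee_rot: [[0.0, -0.217, 0.976], [0.0, 0.976, 0.217], [-1.0, -0.0, 0.0]]
force: [1.2, -0.1, -0.4]
opening: 0.177
```

```bash
python3 st.py
```

```text
8.2 [ 544.69 -172.21   96.43] ang 12.53 F [ 1.18 -0.15 -0.37] T [ 0.092 -0.297  0.008] to ring [31.43 -0.07 -0.13] tilt [-1.e+00 -0.e+00  5.e-04]
```

Emit:
{"fn": "apply_moves", "kwargs": {"commands": [[[0.06,0,0],0,1],[[0.12,0,0],0,1],[[0.12,0,0],0,1],[[0.12,0,0],0,1]]}}

```text
time_s: 8.7
tcp_pos: [544.6, -172.2, 95.3]
ee_rot: [[0.0, -0.217, 0.976], [0.0, 0.976, 0.217], [-1.0, -0.0, 0.0]]
force: [1.9, 0.4, -1.0]
opening: 0.175
```

```bash
python3 st.py
```

```text
8.7 [ 544.63 -172.22   95.26] ang 12.53 F [ 1.92  0.42 -1.  ] T [ 0.099 -0.381 -0.008] to ring [30.26 -0.07 -0.05] tilt [-1.e+00 -0.e+00  4.e-04]
```

Pins are about 6.5 mm in, with a slight sideways 1.9 N along x. I ease 0.4 mm and begin turning clockwise in small steps, watching the vertical moment.

Emit:
{"fn": "apply_moves", "kwargs": {"commands": [[[0,0,0.04],0,1],[[0,0,0.04],0.03,1],[[0,0,0.04],0.06,1],[[0,0,0.04],0.09,1],[[0,0,0.04],0.12,1],[[0,0,0.04],0.15,1],[[0,0,0.04],0.15,1]]}}

```text
time_s: 9.57
tcp_pos: [544.9, -172.1, 95.2]
ee_rot: [[0.0, -0.068, 0.998], [0.0, 0.998, 0.068], [-1.0, 0.0, 0.0]]
force: [1.8, -0.3, -2.0]
opening: 0.178
```

```bash
python3 st.py
```

```text
9.575 [ 544.9  -172.15   95.18] ang 3.92 F [ 1.79 -0.33 -1.99] T [ 0.051 -0.344  0.086] to ring [30.18 -0.13 -0.31] tilt [-1.e+00  0.e+00  1.e-04]
```

Emit:
{"fn": "apply_moves", "kwargs": {"commands": [[[0,0,0.03],0.04,1],[[0,0,0.03],0.08,1],[[0,0,0.03],0.12,1],[[0,0,0.03],0.16,1],[[0,0,0.03],0.2,1],[[0,0,0.03],0.24,1],[[0,0,0.03],0.28,1],[[0,0,0.03],0.28,1]]}}

```text
time_s: 10.58
tcp_pos: [545.0, -172.2, 95.2]
ee_rot: [[-0.0, 0.209, 0.978], [-0.0, 0.978, -0.209], [-1.0, -0.0, -0.0]]
force: [1.0, -0.3, -1.3]
opening: 0.176
```

```bash
python3 st.py
```

```text
10.575 [ 545.03 -172.2    95.17] ang -12.07 F [ 0.97 -0.27 -1.25] T [-0.082 -0.238  0.144] to ring [30.17 -0.18 -0.4 ] tilt [-1.e+00 -1.e-04 -2.e-04]
```

Plateau at 0.144 N m, so the ring is turning. Continuing.

Emit:
{"fn": "apply_moves", "kwargs": {"commands": [[[0,0,0],0.04,1],[[0,0,0],0.08,1],[[0,0,0],0.12,1],[[0,0,0],0.16,1],[[0,0,0],0.2,1],[[0,0,0],0.24,1],[[0,0,0],0.24,1]]}}

```text
time_s: 11.45
tcp_pos: [545.1, -172.2, 95.2]
ee_rot: [[-0.0, 0.435, 0.9], [-0.0, 0.9, -0.435], [-1.0, -0.0, -0.0]]
force: [0.9, -1.1, -1.9]
opening: 0.176
```

```bash
python3 st.py
```

```text
11.45 [ 545.06 -172.24   95.19] ang -25.79 F [ 0.94 -1.11 -1.92] T [-0.161 -0.236  0.14 ] to ring [30.19 -0.24 -0.39] tilt [-1.e+00 -2.e-04 -1.e-04]
```

Emit:
{"fn": "apply_moves", "kwargs": {"commands": [[[0,0,0],0.04,1],[[0,0,0],0.08,1],[[0,0,0],0.12,1],[[0,0,0],0.12,1],[[0,0,0],0.12,1]]}}

```text
time_s: 12.08
tcp_pos: [545.1, -172.2, 95.2]
ee_rot: [[-0.0, 0.54, 0.842], [-0.0, 0.842, -0.54], [-1.0, -0.0, -0.0]]
force: [0.4, -1.4, -1.6]
opening: 0.174
```

```bash
python3 st.py
```

```text
12.075 [ 545.07 -172.22   95.19] ang -32.67 F [ 0.44 -1.36 -1.57] T [-0.213 -0.174  0.191] to ring [30.19 -0.32 -0.35] tilt [-1.e+00 -2.e-04 -1.e-04]
```

Emit:
{"fn": "apply_moves", "kwargs": {"commands": [[[0,0,0],0.03,1],[[0,0,0],0.06,1],[[0,0,0],0.06,1],[[0,0,0],0.06,1]]}}

```text
time_s: 12.58
tcp_pos: [545.1, -172.2, 95.2]
ee_rot: [[-0.0, 0.59, 0.807], [-0.0, 0.807, -0.59], [-1.0, -0.0, 0.0]]
force: [0.2, -0.5, -1.7]
opening: 0.173
```

```bash
python3 st.py
```

```text
12.575 [ 545.11 -172.2    95.22] ang -36.16 F [ 0.25 -0.53 -1.67] T [-0.346 -0.127  0.273] to ring [30.22 -0.38 -0.36] tilt [-1.e+00 -1.e-04  0.e+00]
```

The moment rises at about 1 N m/rad, so the ring is hard on its stop. I unwind to zero moment and lift out.

Emit:
{"fn": "apply_moves", "kwargs": {"commands": [[[0,0,0],-0.1,1],[[0,0,0],-0.2,1],[[0,0,0],-0.3,1],[[0,0,0],-0.3,1],[[0,0,0],-0.3,1]]}}

```text
time_s: 13.2
tcp_pos: [545.0, -171.9, 95.1]
ee_rot: [[-0.0, 0.327, 0.945], [0.001, 0.945, -0.327], [-1.0, 0.0, -0.001]]
force: [0.0, 0.2, -0.7]
opening: 0.173
```

```bash
python3 st.py
```

```text
13.2 [ 544.99 -171.88   95.14] ang -19.08 F [ 0.01  0.19 -0.68] T [-0.052 -0.1   -0.01 ] to ring [30.14 -0.54 -0.21] tilt [-1.e+00  5.e-04 -5.e-04]
```

Emit:
{"fn": "apply_moves", "kwargs": {"commands": [[[-0.5,0,0],0,1],[[-1.2,0,0],0,1],[[-2.5,0,0],0,1],[[-5,0,0],0,1],[[-9,0,0],0,1],[[-12,0,0],0,1],[[-12,0,0],0,1]]}}

```text
time_s: 14.08
tcp_pos: [546.6, -172.6, 218.4]
ee_rot: [[0.006, 0.325, 0.946], [-0.002, 0.946, -0.325], [-1.0, 0.0, 0.007]]
force: [0.0, -0.1, -2.1]
opening: 0.175
```

Emit:
{"fn": "apply_moves", "kwargs": {"commands": [[[0,4.9,-2.5],0,1],[[0,9.8,-5.0],0,1],[[0,14.7,-7.5],0,1],[[0,19.6,-10.0],0,1],[[0,24.5,-12.5],0,1],[[0,29.4,-15.0],0,1],[[0,34.2,-17.4],0,1],[[0,38.8,-19.8],0,1]]}}

```text
time_s: 15.08
tcp_pos: [482.8, 260.5, 213.8]
ee_rot: [[-0.002, 0.325, 0.946], [-0.001, 0.946, -0.325], [-1.0, -0.002, -0.002]]
force: [0.8, -0.2, -1.1]
opening: 0.176
```

Emit:
{"fn": "apply_moves", "kwargs": {"commands": [[[2,0,0],0,1],[[4,0,0],0,1],[[4,0,0],0,1],[[4,0,0],0,1],[[4,0,0],0,1]]}}

```text
time_s: 15.7
tcp_pos: [484.6, 259.2, 176.0]
ee_rot: [[0.001, 0.326, 0.945], [0.001, 0.945, -0.326], [-1.0, 0.001, 0.001]]
force: [0.2, 0.0, -1.5]
opening: 0.168
```

```bash
python3 - <<'E'
from h import *
s=manip.get_state();R=s['ee_rot'];print(s['time_s'],s['tcp_pos'],np.degrees(np.arctan2(R[1,2],R[0,2])),s['force'],R.T@(np.array([485.5,258.7,30])-s['tcp_pos']))
d=snap('wrist','w4');im=d['image']
cv2.imwrite('pics/c4.png',cv2.resize(im[130:260,230:400],None,fx=4,fy=4,interpolation=cv2.INTER_CUBIC)[:,:,::-1])
E
```

```text
15.7 [484.60276466 259.17329574 176.00631811] -19.00801998959149 [ 0.16211719  0.02988311 -1.49136439] [146.00697306  -0.31915058   0.85786383]
```

View pics/c4.png

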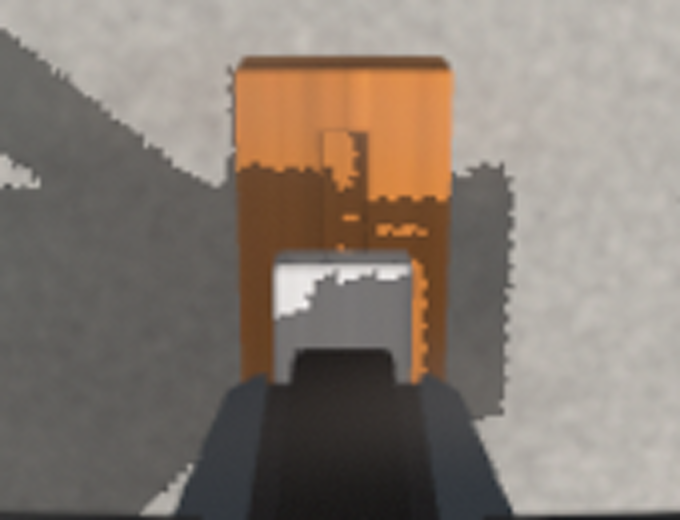

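The slot (crop x 322–368) and the bar (274–412) share the same centre line, and the grip on the spanner is unchanged. Lowering into the slot.

Emit:
{"fn": "apply_moves", "kwargs": {"commands": [[[4,-0.02,0.06],0,1],[[7,-0.02,0.06],0,1],[[8.5,-0.02,0.06],0,1],[[9.5,-0.02,0.06],0,1],[[10.5,-0.02,0.06],0,1],[[11.5,-0.02,0.06],0,1],[[12.1,-0.02,0.06],0,1],[[12.2,-0.02,0.06],0,1]]}}

```text
time_s: 16.75
tcp_pos: [484.9, 259.0, 53.6]
ee_rot: [[0.001, 0.325, 0.946], [0.0, 0.946, -0.325], [-1.0, 0.001, 0.0]]
force: [-1.5, -0.8, 5.0]
opening: 0.172
```

Emit:
{"fn": "apply_moves", "kwargs": {"commands": [[[0.04,0,0],0,1],[[0.08,0,0],0,1],[[0.08,0,0],0,1]]}}

```text
time_s: 17.12
tcp_pos: [484.9, 259.0, 53.5]
ee_rot: [[0.001, 0.325, 0.946], [0.001, 0.946, -0.325], [-1.0, 0.001, 0.001]]
force: [-1.7, -1.4, 5.4]
opening: 0.173
```

```bash
python3 st.py
```

```text
17.125 [484.89 258.98  53.55] ang -18.98 F [-1.72 -1.4   5.43] T [-0.203  0.283  0.012] to ring [ -11.64 -388.41  196.72] tilt [-1.e+00  9.e-04  8.e-04]
```

Seated at the same height as at the grasp (53.55 against 53.57 mm). That also fixes the pin depth in the ring at about 7 mm. Releasing.

Emit:
{"fn": "apply_moves", "kwargs": {"commands": [[[0,0,0],0,0.7],[[0,0,0],0,0.6],[[0,0,0],0,0.5],[[0,0,0],0,0.5],[[0,0,0],0,0.5]]}}

```text
time_s: 17.75
tcp_pos: [484.6, 258.8, 52.4]
ee_rot: [[-0.0, 0.325, 0.946], [0.0, 0.946, -0.325], [-1.0, 0.0, -0.0]]
force: [-0.2, -0.4, 0.3]
opening: 0.5
```

Emit:
{"fn": "apply_moves", "kwargs": {"commands": [[[-2,0,0],0,0.5],[[-5,0,0],0,0.5],[[-10,0,0],0,0.5],[[-15,0,0],0,0.5],[[-20,0,0],0,0.5],[[-20,0,0],0,0.5],[[-20,0,0],0,0.5],[[-20,0,0],0,0.5]]}}

```text
time_s: 18.75
tcp_pos: [483.8, 258.4, 250.6]
ee_rot: [[-0.003, 0.325, 0.946], [-0.002, 0.946, -0.325], [-1.0, -0.003, -0.003]]
force: [-0.1, -0.3, 0.0]
opening: 0.497
```

```bash
python3 - <<'E'
from h import *
import os
os.system('python3 st.py')
d=snap('wrist','w5');im=d['image'];t=snap('top','t5')['image']
a=cv2.resize(im[110:270,240:400],(400,400),interpolation=cv2.INTER_CUBIC);b=cv2.resize(t[130:290,370:490],(300,400),interpolation=cv2.INTER_CUBIC)
cv2.imwrite('pics/c5.png',np.hstack([a,b])[:,:,::-1])
E
```

```text
18.75 [483.81 258.38 250.63] ang -18.98 F [-0.13 -0.26  0.05] T [ 0.036 -0.037 -0.012] to ring [ 186.1  -387.01  198.04] tilt [-1.     -0.0025 -0.0025]
this script no longer has the robotException ignored in: <_io.TextIOWrapper mode='rw' encoding='UTF-8'>
Traceback (most recent call last):
BrokenPipeError: [Errno 32] Broken pipe
```

```bash
python3 - <<'E'
from h import *
d=snap('wrist','w5');im=d['image'];t=snap('top','t5')['image']
a=cv2.resize(im[110:270,240:400],(400,400),interpolation=cv2.INTER_CUBIC);b=cv2.resize(t[130:290,370:490],(300,400),interpolation=cv2.INTER_CUBIC)
cv2.imwrite('pics/c5.png',np.hstack([a,b])[:,:,::-1])
E
```

```text
(no output)
```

View pics/c5.png

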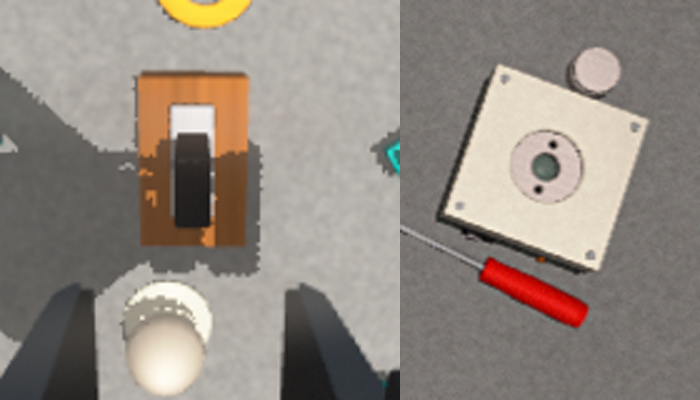

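The spanner stands upright in its slot, with its handle at crop (192,180) and the fingers clear. The ring holes, at crop (553,145) and (538,189), have turned clockwise, and the bystanders are unmoved. Handing in.

```bash
python3 -c "
from cell import manip
print(manip.hand_in())"
```

```text
the job is handed in; nothing more can be done
None
```

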